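# Pin the leaf press shut

## Robot

A 6-joint arm with a two-finger parallel gripper is mounted at the origin on the work surface. World frame = base frame: x ahead of the robot, y to its left, z up, the work surface at z = 0. Lengths are in mm, angles in rad, forces in N, time in s.
With the tool pointing down it reaches from about 275 to 1000 mm from the base axis. Payload 8.4 kg.
Tool frame: the origin (TCP) lies midway between the tips of the shut fingers; the grasp point (between the pads) lies 19 mm behind it; z points along the fingers, y is the direction in which the jaws open and shut (so a half turn about z gives the same grasp; the last joint's range is limited). The gripper opens to 85 mm and grips with 20 to 120 N. Pads are 22 mm wide; open, the fingers measure 114 mm over their backs; the gripper's body (76 mm by 85 mm) begins 54 mm behind the grasp point. The pads swing forward as they close: fully open they stand 13 mm farther back than shut.
Start: joints at [-1.279, 0.353, 1.633, -0, 1.155, -0.002], TCP at [180.993, -598.222, 231.281] pointing down, gripper open.
Joint ranges: [-2.63, 2.63], [-0.92, 2.1], [0.06, 2.66], [-1.3, 4.44], [0, 2.69], [-3.02, 3.02]. Speed limits (rad/s): [2.22, 2.22, 2.79, 3.14, 3.14, 3.14].

## Interface

Orientations are given as [roll, pitch, yaw] about the fixed x, y, z axes, in that order (R = Rz(yaw) Ry(pitch) Rx(roll)).
In Python, from rig import * gives the robot as it stands.
- The arm moves only by the tool play_rows, never from a script. Its argument "moves" is a list of rows, each a list of 3 entries, a list of its own where there are three numbers: the shift along the tool's x, y, z in m, then the turn, a rotation vector about the tool's x, y, z in rad, then the opening in per cent of the stroke, from 0 (shut) to 100 (fully open). In form: [[[x, y, z], [rx, ry, rz], fingers], ...]. A call has 1 to 20 rows; each row shifts and turns the commanded pose from where the row before left it, along the tool's axes as they then stand; what a row does not reach is not made up. A row lasts 1/10 s, in which the tool goes at most 50 mm and 8.59 degrees, less where a joint would pass 70% of its speed; a pose out of reach is approached as far as the arm can. A call is refused whole if a number of a shift passes 0.05 or a number of a turn 0.15, either way. A call with a gripper value outside its range is refused whole. The fingers move at their own pace and stop on an object; "squeeze" is the grip in N (left out, the last holds). Time passes only in rows, so rows that do not move let the fingers close. It gives the time, the measured TCP pose, the force and the opening at its end, in the units of the state.
- sense(): the state, without advancing time (a new reading comes with each control period).
- grab_frame(name): name is "scene" or "top" or "wrist"; returns a dict with "pixels" (384x512x3 uint8, red, green, blue), "intrinsics" (3x3 intrinsics, pixels), "distortion" ([k1, k2, p1, p2, k3] as OpenCV has them; the pictures are not rectified), "R" (3x3) and "t" (3): a world point X has camera coordinates R X + t. Camera axes: x right, y down, z forward; pixel columns grow to the right and rows downward; lengths in mm; the calibration is good to about 2 mm. A picture is of the moment at which its call begins. There is no depth.
- sign_off(): hands the job in, once; it reports no verdict.
The state is a dict: "clock": time; "qpos": joint angles; "qvel": joint speeds; "joint_efforts": joint torques, N m; "eef_pos": TCP position; "tcp_rot": TCP orientation; "contact_force": force on the tool from outside, world axes, zero at the start; "wrist_torque": the same for the moment, N m; "opening": opening from 0.0 (shut) to 1.0 (fully open).
Only numpy, scipy, OpenCV 4.12 (cv2) and the standard library are available. Lean on these libraries where they do the work, as an engineer would, in place of code of your own. Each camera call takes 0.05 s, during which the arm holds its last target. There are 200 camera calls.

## Task

Close the green lid of the leaf press fully, so that its lug drops into the fork, then push the red-headed brass pin through fork and lug until its head sits fully home against the fork. Do not knock over the gold cup, the amber jar or the paint pot, and leave the press shut and pinned.

Things in the scene. Friction and masses are not known exactly. Their poses are not given: they have to be found in the camera images.
- press: Leaf press, fixed to the table: plywood base 24 mm thick (x -130..130, y -28..292 mm) with a dark steel fork at one edge. Origin: on the table straight under the middle of the fork's gap. x: level, along the pin's axis, from the fork towards the pin's head; y: level, from the fork to the hinge; z up. Brass hinge blocks at y 251..273 rise to z = 50 mm.
- seat (a point): Centre of the mouth of the fork's hole on the pin head's side, at press (50, 0, 56) mm, axes as the press. The head is home when its underside meets this face. Fork, in press mm: y -18..18, top z = 76; thick block x 10..50 with 11.3 mm hole, gap x -10..10 for the lug, thin block x -24..-10 with 13.5 mm hole; holes along x at y 0, z 56, chamfered 2 mm.
- lid (a joint): Lid hinge, rad: 0 = fully closed on its stop, lug hole in line with the fork holes; starts 0.35 to 0.75, grows as it opens. Hinge line along the press's x at y = 250, z = 50 mm. The lid stays at whatever angle it is left; pushing its free edge down takes about 2 to 4 N. The pin passes only when it is fully shut.
- lid_edge (a point): Middle of the upper free edge of the green lid, 215 mm from the hinge line. The lid is a board 220 (x) x 205 x 14 mm; closed, its top is at z = 57 mm and covers y 35..240 mm; a 24 mm wide steel strap along the middle of its top is 1 mm proud. Axes: those of the press when closed; they turn with the lid.
- lug_hole (a point): Centre of the 13.5 mm hole in the steel lug (14 mm thick, 29 mm wide and 29 mm high) that sticks out of the lid's free edge; 250 mm from the hinge line.
- pin: Loose brass pin, about 75 g, nearly level (head droops up to 0.1 rad), tip already 30 to 38 mm inside the fork's thick block: shank 10 mm across, 82 mm long, tapered tip; round red head 26 mm across, 8 mm thick. Origin: on its axis at the underside of the head. x: from tip to head (outer face at x = +8 mm). It is pushed home along the press's -x by 44 to 52 mm and slides with little force.
- gold_cup: Loose brass cup, 64 mm across, 85 mm high, standing near the press; origin at the centre of its underside, z up.
- size_jar: Loose amber jar with cap, 54 mm across, 70 mm high, standing near the press; origin at the centre of its underside, z up.
- paint_pot: Loose white pot with green cap, 52 mm across, 60 mm high; origin at the centre of its underside, z up.
Not all that is in view belongs to the job. Of the things like the pin, leave any that is white; of the rest the smaller one is meant.

How it is judged:
By the outcome, as a careful person would: the job done as asked, in the order asked, and still so for the second after the job is handed in, with the robot touching nothing.
It also fails if it takes over 45 s, if anything falls off the work surface, if the arm or the gripper's body presses on something with over 40 N, if the wrist force passes 120 N, or if a joint passes its speed limit or range.

## Working session

There is one attempt and no reset: what is moved stays moved. The work goes in short steps, Python scripts to look and compute and a tool call to move; the robot and the scene stay as the last step left them, time stands still between calls to the robot, and variables do not carry over. Pictures are saved under pics/ and viewed, about 8 in all and at most 12, crops included, and the job is handed in when it is done.

Besides the shell and the picture viewer there is one more tool, called after "Call:" as name(argument=value, ...) on one line, values as JSON. play_rows: Moves the arm, as the interface text tells. Its arguments: {"type":"object","properties":{"moves":{"type":"array"},"squeeze":{"type":"number"}},"required":["moves"]}

```bash
mkdir -p pics; ls; cat > h.py <<'E'
from rig import *
import numpy as np, cv2
def shot(n,f):
    d=grab_frame(n); cv2.imwrite(f'pics/{f}.png',d['pixels'][:,:,::-1]); np.savez(f'pics/{f}.npz',**{k:np.array(v) for k,v in d.items()}); return d
def load(f): return dict(np.load(f'pics/{f}.npz'))
def ray(d,u,v):
    p=cv2.undistortPoints(np.array([[[u,v]]],float),np.array(d['intrinsics'],float),np.array(d['distortion'],float))[0,0]
    R=np.array(d['R']);t=np.array(d['t']).ravel()
    return -R.T@t, R.T@np.array([p[0],p[1],1.])
def plane(d,u,v,z):
    c,r=ray(d,u,v); return c+r*(z-c[2])/r[2]
def tri(*obs):
    A=np.zeros((3,3));b=np.zeros(3)
    for d,u,v in obs:
        c,r=ray(d,u,v); r=r/np.linalg.norm(r); P=np.eye(3)-np.outer(r,r); A+=P;b+=P@c
    return np.linalg.solve(A,b)
def proj(d,X):
    R=np.array(d['R'],float);t=np.array(d['t'],float).reshape(3)
    return cv2.projectPoints(np.atleast_2d(np.array(X,float)),cv2.Rodrigues(R)[0],t,np.array(d['intrinsics'],float),np.array(d['distortion'],float))[0][:,0]
E
python3 - <<'E'
from h import *
a=shot('scene','s0');b=shot('top','t0')
im=np.hstack([a['pixels'],b['pixels']])[:,:,::-1]
for n,d in(('s',a),('t',b)): print(n,-np.array(d['R']).T@np.array(d['t']).ravel())
cv2.imwrite('pics/both.png',np.vstack([cv2.resize(a['pixels'],(800,600)),])[:,:,::-1])
cv2.imwrite('pics/tb.png',cv2.resize(b['pixels'],(800,600))[:,:,::-1])
print(sense())
E
```

```text
pics
s [1039.8669337  -142.21043174  752.09746367]
t [ 363.7564612    84.01246227 1176.52938923]
{'clock': 0.1, 'qpos': array([-1.27941503e+00,  3.53591687e-01,  1.63408286e+00, -9.90932681e-06,
        1.15515477e+00, -2.42919675e-03]), 'qvel': array([ 1.42423929e-03, -2.63828671e-03, -6.52942791e-05,  6.86969288e-04,
       -1.04228477e-03,  1.28804891e-03]), 'joint_efforts': array([-2.73701580e-04, -6.06360197e+01, -3.42821324e+01,  1.42242305e-05,
        3.88898305e-03, -3.75303458e-06]), 'eef_pos': array([ 180.85797878, -597.81469056,  230.61886197]), 'tcp_rot': array([-3.14035598e+00,  6.05655271e-06,  2.93814503e-01]), 'contact_force': array([-0.52756085,  0.40741605, -0.46579776]), 'wrist_torque': array([-0.02626121, -0.04504604, -0.06177516]), 'opening': 0.9977625143929595}
```

View pics/both.png

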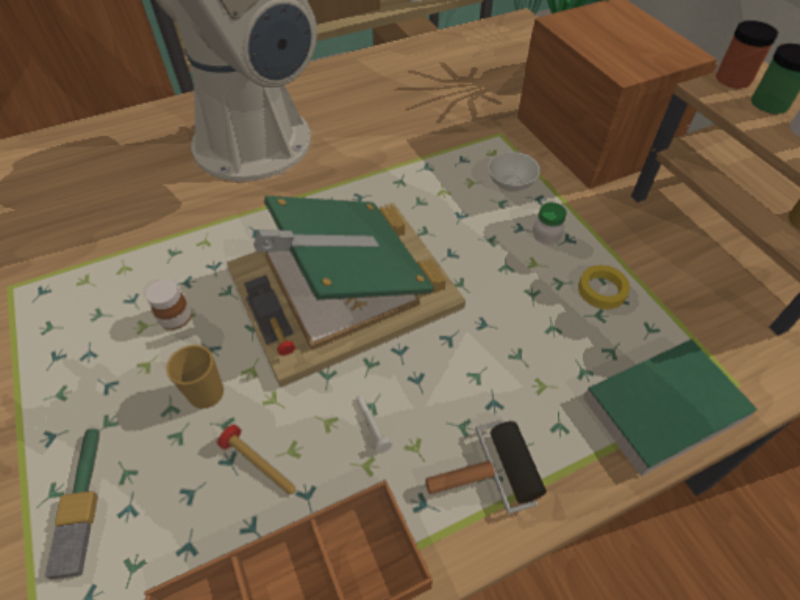

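View pics/tb.png

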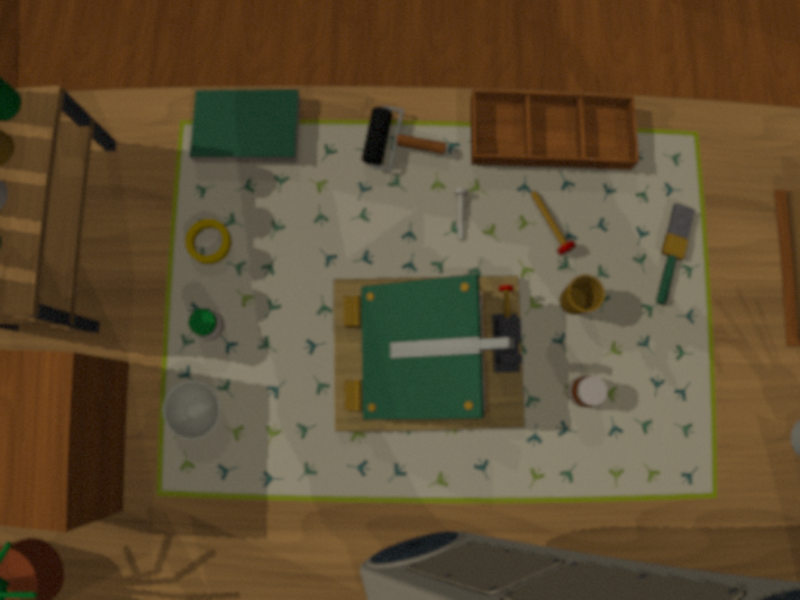

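Both views show the press at mid-table. Red-headed candidates, in 800-px scene pixels:
- Small pin sitting in the fork at (286,347).
- Larger red-headed one loose on the mat at (230,437).
- White one at (370,425).

The task means the small one in the fork. I'll check that with a close crop.

```bash
python3 - <<'E'
from h import *
a=load('s0');b=load('t0')
def crop(d,x0,y0,w,h,k): 
    return cv2.resize(d['pixels'][y0:y0+h,x0:x0+w],None,fx=k,fy=k,interpolation=cv2.INTER_CUBIC)[:,:,::-1]
A=crop(a,135,115,170,140,4.5)[:600,:]
B=crop(b,200,165,200,120,4)
A=cv2.resize(crop(a,135,115,170,140,1),(400,329),interpolation=cv2.INTER_CUBIC)
im=np.zeros((590,800,3),np.uint8)
c1=cv2.resize(crop(a,140,145,80,95,1),(400,475),interpolation=cv2.INTER_CUBIC) #5x
c2=cv2.resize(crop(b,300,165,90,110,1),(400,489),interpolation=cv2.INTER_CUBIC)
im[:475,:400]=c1; im[:489,400:]=c2
im=np.clip(im.astype(float)*1.5,0,255).astype(np.uint8)
cv2.imwrite('pics/c1.png',im)
def masks(d,f):
    hsv=cv2.cvtColor(d['pixels'],cv2.COLOR_RGB2HSV)
    red=((hsv[...,0]<6)|(hsv[...,0]>174))&(hsv[...,1]>150)&(hsv[...,2]>60)
    grn=(hsv[...,0]>70)&(hsv[...,0]<90)&(hsv[...,1]>110)&(hsv[...,2]>30)
    dark=hsv[...,2]<48
    gold=(hsv[...,0]>12)&(hsv[...,0]<28)&(hsv[...,1]>170)
    for n,m in(('red',red),('green',grn),('dark',dark)):
        k,l,s,c=cv2.connectedComponentsWithStats(m.astype(np.uint8))
        for i in range(1,k):
            if s[i,4]>15: print(f,n,s[i],c[i].round(1))
masks(a,'s');masks(b,'t')
E
```

```text
s red [178 218  11   9  68] [182.6 222.3]
s red [140 272  14  15 103] [145.6 278.5]
s dark [ 96   0  27  59 352] [109.6  28.5]
s dark [307   0   8  12  50] [310.3   5.4]
s dark [275   9   5   7  22] [277.5  11.7]
s dark [470  13  28  17 356] [483.2  21.1]
s dark [177  25   7   7  38] [180.1  27.9]
s dark [495  28  17  19 255] [504.1  36.2]
s dark [121  38  29   8  71] [136.2  43.3]
s dark [404  61  35  68 622] [421.6  93.5]
s dark [493 188  19  26 225] [503.6 202.5]
s dark [176 199   8   9  17] [179.8 202.8]
s dark [171 207   6  11  17] [173.5 211.8]
s dark [315 270  34  52 916] [330.9 295.8]
s dark [439 274  61  43 474] [462.  298.9]
t red [357 154  11   8  42] [362.1 158. ]
t green [ 123   58   67   42 1671] [156.2  78.4]
t green [426 165   5  12  28] [428.3 170.5]
t green [ 232  177   77   90 3848] [268.9 224.3]
t green [422 178   6  16  45] [424.4 185.3]
t dark [  0  49  13  28 264] [ 4.9 64.2]
t dark [ 39  59  35  37 347] [55.2 78. ]
t dark [232  69  19  37 457] [241.3  86.8]
t dark [ 0 86  7  6 16] [ 2.9 87.9]
t dark [122  94  19   6  49] [130.8  96.7]
t dark [ 23 194  41  19 370] [ 42.4 203.7]
t dark [315 201  19  37 482] [324.1 219.3]
t dark [  0 207  12   4  35] [  5.5 208.6]
t dark [ 49 228  12  18  55] [ 54.  235.7]
t dark [ 62 230  13  17 117] [ 68.1 237. ]
t dark [ 58 245  22  87 777] [ 68.6 292.2]
t dark [ 75 246   6  12  23] [ 78.  250.6]
t dark [ 49 250   7  19  43] [ 51.8 259. ]
t dark [ 49 267   7  17  37] [ 52.3 274.8]
t dark [ 45 283   9   6  16] [ 49.6 285. ]
t dark [ 48 289   7   9  23] [ 50.9 293. ]
t dark [ 48 300   7   8  21] [ 51.3 303.2]
t dark [ 44 305   6   9  23] [ 46.7 308.8]
t dark [ 49 310   6  26  58] [ 50.9 323.9]
t dark [ 44 318   3  10  17] [ 44.8 322.8]
t dark [238 341  55  19 477] [265.1 349.9]
t dark [  9 346  31  38 558] [ 27.7 362.6]
t dark [  0 370   6   9  40] [  2. 374.]
t dark [488 377  24   7 102] [502.4 381. ]
```

View pics/c1.png

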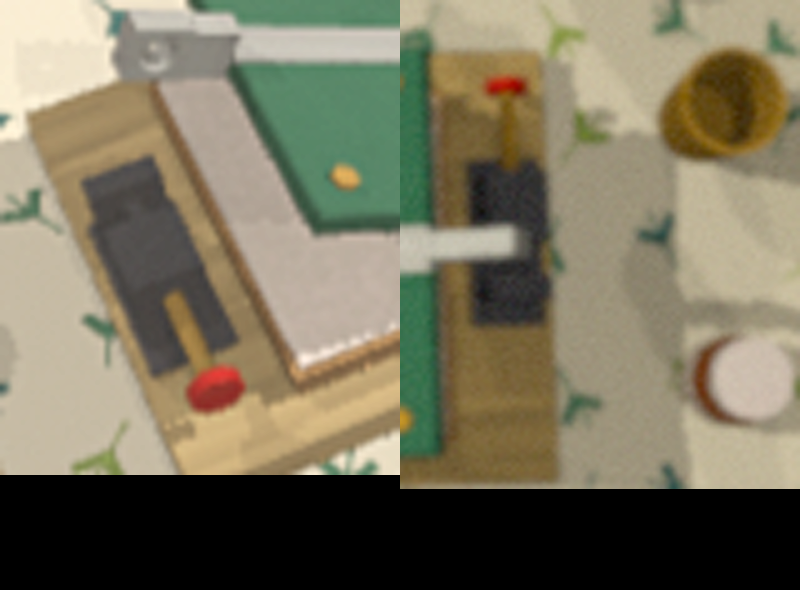

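The crop confirms the small pin: brass shank in the fork's thick block, red head at top px (323.7,184) and scene px (183,223). The lug is raised above the fork, and the gold cup and jar stand to the right of the press.

```bash
python3 - <<'E'
from h import *
a=load('s0');b=load('t0')
np.set_printoptions(precision=1,suppress=True)
T=lambda x,y:(300+(x-400)/4.444-.5+.1,165+y/4.444-.4)
S=lambda x,y:(140+x/5-.4,145+y/5-.4)
print('base A(+x,fork)',plane(b,*T(541,52),24),plane(a,*S(178,474),24))
print('base B(-x,fork)',plane(b,*T(557,482),24),plane(a,*S(28,115),24))
for p in((213.5,178.8),(214.7,275.5)): print('hinge corners',plane(b,*p,24))
print('fork top corners t',[plane(b,*T(*p),76) for p in((470,161),(545,161),(547,323),(470,323))])
print('fork top s',[plane(a,*S(*p),76) for p in((81,182),(150,157),(205,262),(125,290))])
print('head',tri((b,*T(506,86)),(a,*S(216,389))))
print('lug tip', tri((b,*T(518,240)),(a,*S(120,50))))
# circles: cup rim z85, jar cap z70, pot z60
print('cup rim',plane(b,*T(735,100),85),'jar',plane(b,*T(752,379),70),'pot',plane(b,204/800*512,321/600*384,60))
# lid free corners (top view, scene)
print('lid corner +x', tri((b,477/800*512,274/600*384),(a,430/800*512,290/600*384)), 'tri lid 2', tri((b,480/800*512,418/600*384),(a,266/800*512,197/600*384)))
E
```

```text
base A(+x,fork) [ 587.9 -129.2   24. ] [ 576.8 -132.3   24. ]
base B(-x,fork) [ 329.8 -136.    24. ] [ 332.4 -137.2   24. ]
hinge corners [576.6 187.9  24. ]
hinge corners [320.9 178.7  24. ]
fork top corners t [array([513.5, -77.4,  76. ]), array([ 514. , -120.9,   76. ]), array([ 421., -121.,   76.]), array([420.8, -76.8,  76. ])]
fork top s [array([ 435.9, -125.8,   76. ]), array([435.2, -91.3,  76. ]), array([507.4, -87.3,  76. ]), array([ 506.8, -125.3,   76. ])]
head [ 561.2 -103.    54.1]
lug tip [458.6 -90.3 173.1]
cup rim [ 549.6 -231.4   85. ] jar [ 389.6 -241.6   70. ] pot [497.1 399.4  60. ]
lid corner +x [598.5  24.  169. ] tri lid 2 [346.1 -47.6 146.3]
```

Call:
play_rows(moves=[[[0,0,0],[0,0,0.134],0],[[0,0,0],[0,0,0.134],0],[[0.016,-0.0322,0],[0,0,0],0],[[0.016,-0.0322,0],[0,0,0],0],[[0.016,-0.0322,0],[0,0,0],0],[[0.016,-0.0322,0],[0,0,0],0],[[0.016,-0.0322,0],[0,0,0],0],[[0.016,-0.0322,0],[0,0,0],0],[[0.016,-0.0322,0],[0,0,0],0],[[0.016,-0.0322,0],[0,0,0],0],[[0.016,-0.0322,0],[0,0,0],0],[[0.016,-0.0322,0],[0,0,0],0],[[0.016,-0.0322,0],[0,0,0],0],[[0.016,-0.0322,0],[0,0,0],0],[[0.016,-0.0322,0],[0,0,0],0],[[0.016,-0.0322,0],[0,0,0],0],[[0.016,-0.0322,0],[0,0,0],0],[[0.016,-0.0322,0],[0,0,0],0],[[0.016,-0.0322,0],[0,0,0],0],[[0.016,-0.0322,0],[0,0,0],0]])

```text
clock: 2.1
eef_pos: [454.2, -9.9, 231.2]
tcp_rot: [3.142, 0.0, 0.026]
contact_force: [1.2, 0.0, -0.1]
opening: 0.002
```

Call:
play_rows(moves=[[[0,0,0.015],[0,0,0],0],[[0,0,0.015],[0,0,0],0],[[0,0,0.015],[0,0,0],0],[[0,0,0.015],[0,0,0],0],[[0,0,0.01],[0,0,0],0],[[0,0,0.008],[0,0,0],0],[[0,0,0.008],[0,0,0],0],[[0,0,0.008],[0,0,0],0],[[0,0,0.008],[0,0,0],0],[[0,0,0.008],[0,0,0],0],[[0,0,0.008],[0,0,0],0],[[0,0,0.008],[0,0,0],0],[[0,0,0.008],[0,0,0],0],[[0,0,0.008],[0,0,0],0],[[0,0,0.008],[0,0,0],0]])

```text
clock: 3.6
eef_pos: [453.9, -11.4, 80.6]
tcp_rot: [3.142, 0.0, 0.026]
contact_force: [-0.6, -1.3, 3.0]
opening: -0.001
```

Call:
play_rows(moves=[[[0,0,0.005],[0,0,0],0],[[0,0,0.005],[0,0,0],0],[[0,0,0.004],[0,0,0],0],[[0,0,0.003],[0,0,0],0],[[0,0,0.002],[0,0,0],0],[[0,0,0.002],[0,0,0],0],[[0,0,0],[0,0,0],0]])

```text
clock: 4.3
eef_pos: [453.8, -11.3, 60.1]
tcp_rot: [-3.141, 0.0, 0.026]
contact_force: [-0.5, 0.2, -0.1]
opening: 0.004
```

Call:
play_rows(moves=[[[0,0,0.001],[0,0,0],0],[[0,0,0.001],[0,0,0],0]])

```text
clock: 4.5
eef_pos: [453.9, -11.3, 58.3]
tcp_rot: [-3.142, 0.0, 0.026]
contact_force: [-1.3, -0.5, 2.6]
opening: -0.002
```

Call:
play_rows(moves=[[[0,0,0.001],[0,0,0],0],[[0,0,0.001],[0,0,0],0]])

```text
clock: 4.7
eef_pos: [453.9, -11.4, 56.9]
tcp_rot: [3.142, 0.0, 0.026]
contact_force: [-7.4, -1.5, 30.8]
opening: 0.004
```

Call:
play_rows(moves=[[[0,0,-0.012],[0,0,0],0],[[0,0,-0.02],[0,0,0],0],[[0,0,-0.02],[0,0,0],0],[[0,0,-0.02],[0,0,0],0],[[0.024,0.016,0],[0,0,0],0],[[0.024,0.016,0],[0,0,0],0],[[0.024,0.016,0],[0,0,0],0],[[0.024,0.016,0],[0,0,0],0],[[0.024,0.016,0],[0,0,0],0],[[0.024,0.016,0],[0,0,0],0],[[0,0,0],[0,0,0],0]])

```text
clock: 5.8
eef_pos: [603.4, -105.3, 128.6]
tcp_rot: [3.141, -0.003, 0.025]
contact_force: [0.5, 0.4, -0.9]
opening: 0.002
```

```bash
python3 - <<'E'
from h import *
a=shot('scene','s1');b=shot('top','t1');w=shot('wrist','w1')
im=np.zeros((600,800,3),np.uint8)
im[:300,:400]=cv2.resize(a['pixels'][140:245,130:270],(400,300),interpolation=cv2.INTER_CUBIC)
im[:300,400:]=cv2.resize(b['pixels'][150:255,260:400],(400,300),interpolation=cv2.INTER_CUBIC)
im[300:,:400]=cv2.resize(w['pixels'],(400,300))
cv2.imwrite('pics/c2.png',np.clip(im[:,:,::-1]*1.4,0,255).astype(np.uint8))
print(-w['R'].T@w['t'], sense()['eef_pos'],sense()['contact_force'])
E
```

```text
[ 671.94264174 -100.39737754  269.73587828] [ 599.38296114 -103.27969852  127.87441509] [-0.67967876  0.21615217 -0.62564243]
```

View pics/c2.png

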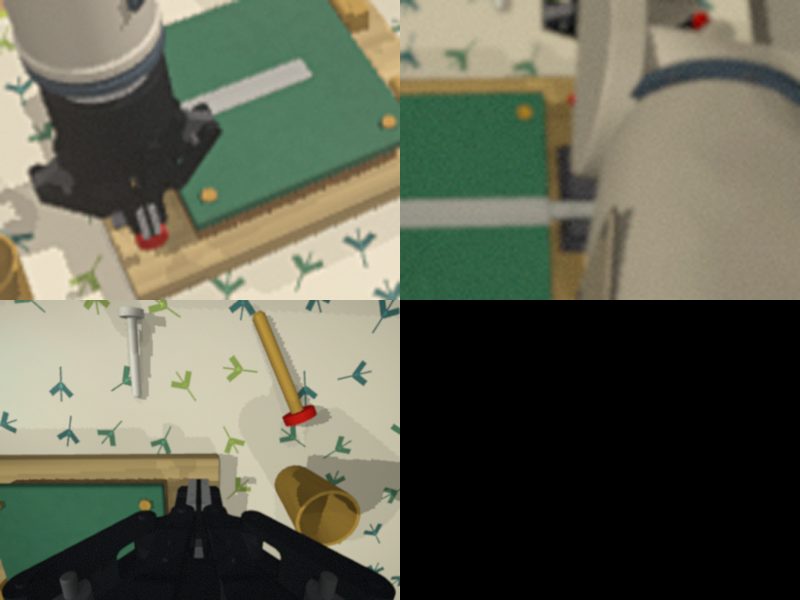

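The lid lies flat with its lug in the fork (lug at about px (575,210) in the top-right panel). The fingers are hiding the pin head at (152,235) in the scene panel. Next I lower behind the head.

Call:
play_rows(moves=[[[0,0,0.02],[0,0,0],0],[[0,0,0.02],[0,0,0],0],[[0,0,0.02],[0,0,0],0],[[0,0,0.02],[0,0,0],0],[[-0.008,0,0.002],[0,0,0],0],[[0,0,0],[0,0,0],0]])

```text
clock: 6.55
eef_pos: [590.0, -103.2, 46.0]
tcp_rot: [-3.141, 0.003, 0.026]
contact_force: [1.0, -0.5, -0.4]
opening: -0.001
```

```bash
python3 - <<'E'
from h import *
a=shot('scene','s2');w=shot('wrist','w2')
im=np.zeros((400,800,3),np.uint8)
im[:400,:400]=cv2.resize(a['pixels'][160:240,130:210],(400,400),interpolation=cv2.INTER_CUBIC)
im[:300,400:]=cv2.resize(w['pixels'],(400,300),interpolation=cv2.INTER_CUBIC)
cv2.imwrite('pics/c3.png',np.clip(im[:,:,::-1]*1.4,0,255).astype(np.uint8))
print(sense()['eef_pos'],sense()['contact_force'])
E
```

```text
[ 592.36684355 -103.69476458   47.39764944] [ 0.43053502  0.2658522  -0.28456724]
```

View pics/c3.png

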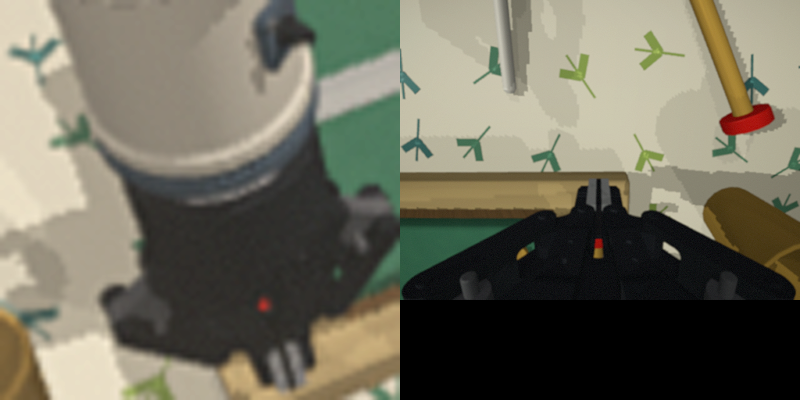

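The wrist view shows the red head centred behind the fingers at (598,243), so I can push along the press's −x.

Call:
play_rows(moves=[[[-0.005,0,0],[0,0,0],0],[[-0.004,0,0],[0,0,0],0],[[-0.004,0,0],[0,0,0],0],[[-0.003,0,0],[0,0,0],0],[[-0.003,0,0],[0,0,0],0],[[-0.003,0,0],[0,0,0],0],[[-0.003,0,0],[0,0,0],0],[[-0.003,0,0],[0,0,0],0]])

```text
clock: 7.45
eef_pos: [566.3, -104.8, 47.1]
tcp_rot: [3.141, -0.004, 0.026]
contact_force: [6.4, -0.2, 3.6]
opening: 0.001
```

Call:
play_rows(moves=[[[-0.003,0,0],[0,0,0],0],[[-0.003,0,0],[0,0,0],0],[[-0.003,0,0],[0,0,0],0],[[-0.003,0,0],[0,0,0],0]])

```text
clock: 7.85
eef_pos: [553.0, -105.0, 46.7]
tcp_rot: [3.141, -0.001, 0.026]
contact_force: [1.6, -0.3, 0.5]
opening: -0.0
```

Pushing force is low. I'll continue slowly toward the seat, expected at a TCP x of about 527.

Call:
play_rows(moves=[[[-0.003,0,0],[0,0,0],0],[[-0.003,0,0],[0,0,0],0],[[-0.003,0,0],[0,0,0],0],[[-0.003,0,0],[0,0,0],0],[[-0.002,0,0],[0,0,0],0]])

```text
clock: 8.35
eef_pos: [537.8, -105.2, 46.1]
tcp_rot: [-3.141, 0.001, 0.026]
contact_force: [1.4, -0.3, 1.0]
opening: -0.0
```

Call:
play_rows(moves=[[[-0.002,0,0],[0,0,0],0],[[-0.002,0,0],[0,0,0],0]])

```text
clock: 8.55
eef_pos: [534.2, -105.3, 46.3]
tcp_rot: [-3.142, 0.0, 0.026]
contact_force: [-0.5, -0.4, -0.0]
opening: 0.002
```

Call:
play_rows(moves=[[[-0.002,0,0],[0,0,0],0],[[-0.002,0,0],[0,0,0],0]])

```text
clock: 8.75
eef_pos: [530.3, -105.5, 46.3]
tcp_rot: [3.142, -0.0, 0.026]
contact_force: [0.2, -0.1, 0.6]
opening: 0.001
```

Call:
play_rows(moves=[[[-0.001,0,0],[0,0,0],0],[[-0.001,0,0],[0,0,0],0]])

```text
clock: 8.95
eef_pos: [528.4, -105.5, 46.3]
tcp_rot: [3.142, -0.0, 0.026]
contact_force: [0.6, 0.0, 0.9]
opening: -0.0
```

Call:
play_rows(moves=[[[-0.001,0,0],[0,0,0],0],[[-0.001,0,0],[0,0,0],0]])

```text
clock: 9.15
eef_pos: [527.1, -105.6, 46.4]
tcp_rot: [3.141, -0.002, 0.026]
contact_force: [5.1, -0.2, -2.3]
opening: -0.003
```

Call:
play_rows(moves=[[[-0.001,0,0],[0,0,0],0]])

```text
clock: 9.25
eef_pos: [527.1, -105.7, 46.6]
tcp_rot: [3.141, -0.003, 0.026]
contact_force: [7.4, 0.7, -4.3]
opening: 0.001
```

Call:
play_rows(moves=[[[-0.001,0,0],[0,0,0],0],[[-0.001,0,0],[0,0,0],0],[[0,0,0],[0,0,0],0]])

```text
clock: 9.55
eef_pos: [527.1, -105.8, 47.1]
tcp_rot: [3.141, -0.007, 0.025]
contact_force: [10.7, 2.1, -5.7]
opening: 0.003
```

Call:
play_rows(moves=[[[0.006,0,0],[0,0,0],0],[[0.012,0,0],[0,0,0],0],[[0.02,0,0],[0,0,0],0],[[0.02,0,0],[0,0,0],0],[[0,0,-0.025],[0,0,0],0],[[0,0,-0.03],[0,0,0],0],[[0,0,-0.03],[0,0,0],0],[[0,0,-0.03],[0,0,0],0],[[0,0,-0.03],[0,0,0],0],[[0.03,-0.03,0],[0,0,0],0],[[0.03,-0.03,0],[0,0,0],0],[[0.03,-0.03,0],[0,0,0],0],[[0.03,-0.03,0],[0,0,0],0],[[0.03,-0.03,0],[0,0,0],0],[[0,-0.03,0],[0,0,0],0],[[0,-0.03,0],[0,0,0],0],[[0,-0.03,0],[0,0,0],0],[[0,-0.03,0],[0,0,0],0],[[0,0,0],[0,0,0],0]])

```text
clock: 11.45
eef_pos: [724.0, 173.7, 190.8]
tcp_rot: [-3.141, 0.001, 0.029]
contact_force: [-0.3, -0.9, -0.4]
opening: -0.003
```

```bash
python3 - <<'E'
from h import *
a=shot('scene','s3');b=shot('top','t3')
im=np.zeros((600,800,3),np.uint8)
im[:400,:400]=cv2.resize(a['pixels'][150:230,130:210],(400,400),interpolation=cv2.INTER_CUBIC)
im[:400,400:]=cv2.resize(b['pixels'][170:250,290:370],(400,400),interpolation=cv2.INTER_CUBIC)
im[400:,:267]=cv2.resize(a['pixels'],(267,200));im[400:,400:667]=cv2.resize(b['pixels'],(267,200))
cv2.imwrite('pics/c4.png',np.clip(im[:,:,::-1]*1.5,0,255).astype(np.uint8))
for f,d in(('s',a),('t',b)):
    hsv=cv2.cvtColor(d['pixels'],cv2.COLOR_RGB2HSV)
    m=((hsv[...,0]<6)|(hsv[...,0]>174))&(hsv[...,1]>150)&(hsv[...,2]>50)
    k,l,s,c=cv2.connectedComponentsWithStats(m.astype(np.uint8))
    for i in range(1,k):
        if s[i,4]>8: print(f,s[i],c[i].round(1))
print(sense()['eef_pos'],sense()['contact_force'])
E
```

```text
s [170 202  11  10  82] [175.3 206.4]
s [140 272  14  15 100] [145.7 278.6]
t [357 155  11   7  45] [362. 158.]
t [320 201   9   3  18] [323.2 201.9]
[724.18557663 170.28730634 190.81382037] [-0.75437485  0.35524099  0.64780929]
```

View pics/c4.png

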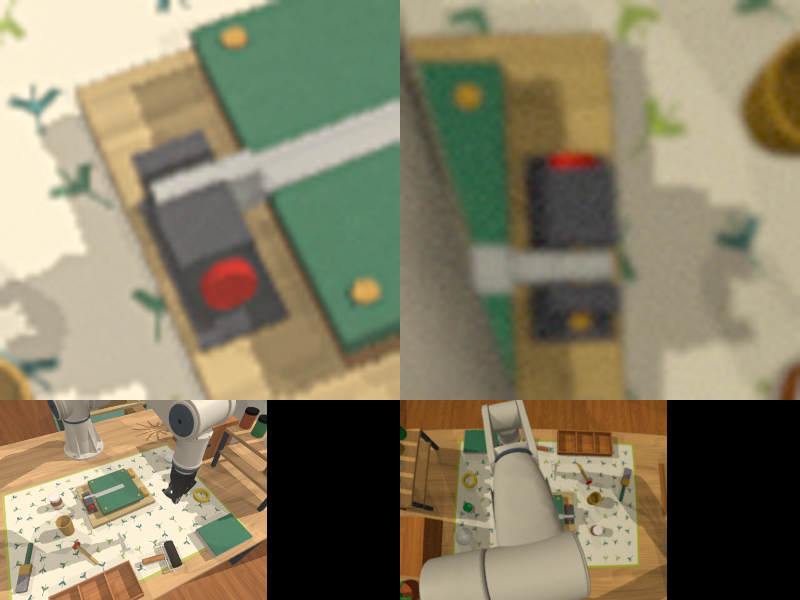

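The red head sits at the fork face at (228,283) in the left panel, and the tip shows beyond the thin block at (580,320) in the right panel. The lid is shut and the cup and jar are standing. The last push only reached about 11 N, so I'll check for a gap under the head with the wrist camera straight above.

Call:
play_rows(moves=[[[-0.0204,0.0191,0],[0,0,0],0],[[-0.0204,0.0191,0],[0,0,0],0],[[-0.0204,0.0191,0],[0,0,0],0],[[-0.0204,0.0191,0],[0,0,0],0],[[-0.0204,0.0191,0],[0,0,0],0],[[-0.0204,0.0191,0],[0,0,0],0],[[-0.0204,0.0191,0],[0,0,0],0],[[-0.0204,0.0191,0],[0,0,0],0],[[-0.0204,0.0191,0],[0,0,0],0],[[-0.0204,0.0191,0],[0,0,0],0],[[-0.0204,0.0191,0],[0,0,0],0],[[-0.0204,0.0191,0],[0,0,0],0],[[-0.0204,0.0191,0],[0,0,0],0],[[-0.0204,0.0191,0],[0,0,0],0],[[0,0,0.02],[0,0,0],0],[[0,0,0.02],[0,0,0],0],[[0,0,0],[0,0,0],0],[[0,0,0],[0,0,0],0]])

```text
clock: 13.35
eef_pos: [445.5, -105.6, 151.5]
tcp_rot: [-3.142, 0.001, 0.025]
contact_force: [0.1, 0.2, 0.1]
opening: 0.002
```

```bash
python3 - <<'E'
from h import *
w=shot('wrist','w4')
p=proj(w,[[508,-105,69]])[0]; print(p,-w['R'].T@w['t'])
x,y=np.clip(p.astype(int)-[60,45],0,[392,294])
im=cv2.resize(w['pixels'][y:y+90,x:x+120],(800,600),interpolation=cv2.INTER_CUBIC)
print(x,y)
cv2.imwrite('pics/c5.png',np.clip(im[:,:,::-1]*1.6,0,255).astype(np.uint8))
E
```

```text
[257.29795605 119.19565686] [ 517.43141039 -102.32370616  293.33314813]
197 74
```

View pics/c5.png

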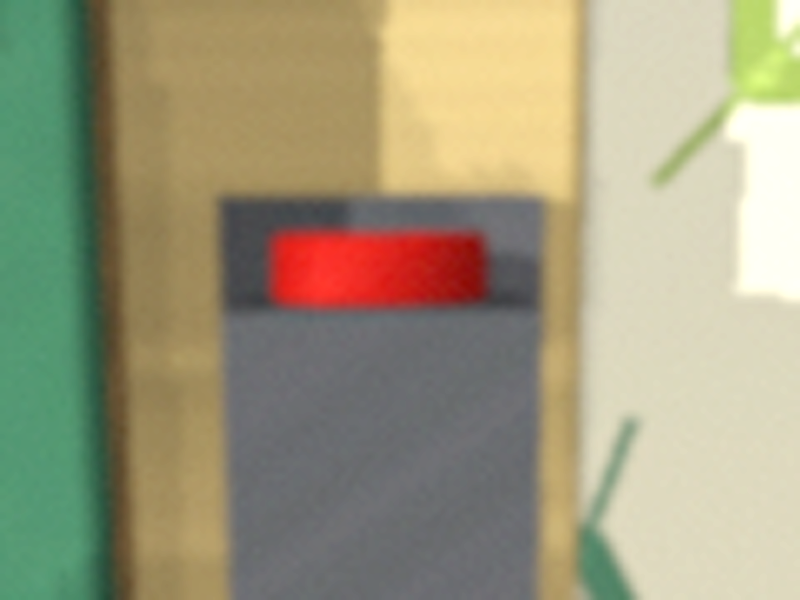

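Seen from straight above, the underside of the red head (row ~305) is flush with the fork face edge (row ~308). It runs level from column 270 to 488 with no gap. The arm is touching nothing, so I'm handing in.

```bash
python3 -c "
from rig import *
print(sense()['contact_force'],sense()['clock']); print(sign_off())"
```

```text
[ 0.1003225  -0.17978957 -0.0055698 ] 13.4
the job is handed in; nothing more can be done
None
```

The press is shut and pinned, and I handed the job in at 13.4 s with the arm touching nothing. I pushed the lid down with shut fingers until it hit its stop (force rose to 31 N). I then pushed the small red-headed pin in until it stopped at TCP x = 527.1 mm, against about 527 mm expected.

**Last checks:**
- **Pin:** the wrist view from above shows the head flush with the fork face, and the top view shows the tip out past the thin block.
- **Lid:** it looks flat with its lug in the fork. I did not measure its angle afterwards, but the pin passes only when it is fully shut.
- **Other things:** the gold cup and amber jar were still standing in the last views. The paint pot was not in any final close-up, but the arm stayed well away from it at height.

No check failed. The final push peaked at only about 11 N, below the roughly 20 N I had aimed for, which is why I added the overhead check for a gap.

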